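Seat the orange effects pedal on the power rail and switch it on

TASK

Push the orange effects pedal along the table until its back sits flush and square against the aluminium rail, with the white stripe on its top in line with the yellow stripe on the rail. Only once it is there, press its round metal footswitch fully down and let it go. Slide the pedal only, never lift or tip it, and leave the blue pedal, the mug, the screwdriver and the green tin where they are.

Things in the scene. Friction and masses are not known exactly. Their poses are not given: they have to be found in the camera images.
- pedal_center (a point): Centre, half-way up (19 mm), of the orange effects pedal: a loose box 115 mm long (its x), 90 mm wide (its y) and 38 mm high, about 0.45 kg (varies), sliding flat on the table. Its +x points to its back, the end that goes against the rail; its -x end carries the footswitch. A white stripe 12 mm wide runs along x on the middle of the back half of its top, between two fixed black knobs (18 mm across, 11 mm high, 33 mm behind the centre towards the back, 27 mm to either side).
- pedal: The orange pedal: origin in the middle of its underside, axes as for pedal_center, z up.
- pedal_back (a point): Middle of the orange pedal's back face (115 mm long pedal: 57.5 mm from its centre along +x, 19 mm up).
- switch_top (a point): Top of the orange pedal's footswitch: a steel button 24 mm across that goes straight down, its top 60 mm above the table, on a dark round housing 40 mm across and 12 mm high, on the pedal's centre line, 30 mm from the pedal's centre towards its front (-x).
- switch (a joint): Footswitch of the orange pedal: 0 up, 0.006 (m) fully down; a spring returns it, about 5 N holds it fully down (1.5 N starts it).
- rail: Aluminium power rail fixed to the table, never moves during the job: a bar 600 mm long (its y), 30 mm deep (its x) and 30 mm high; origin in the middle of its underside. Its -x face looks to the robot and is the stop.
- rail_mark (a point): Middle of the rail's front (-x) face at its yellow stripe (12 mm wide, round the bar at half its length), 19 mm above the table; axes as for the rail. The pedal is home when pedal_back lies here and both have the same x direction.
- blue_pedal: A blue pedal of the same size and form as the orange one, loose; leave it alone. Origin in the middle of its underside, 52 mm high over its switch.
- mug: White mug, 80 mm across, 90 mm high, standing behind the rail; leave it alone. Origin in the middle of its underside.
- driver: Red-handled screwdriver lying along the rail behind it, about 200 mm long; leave it alone. Origin below its middle.
- tin: Round green tin, 52 mm across, 38 mm high, standing on the robot's side between the two pedals; leave it alone. Origin in the middle of its underside.
Mind the look-alikes: they are no part of the job. Of the things that look like the pedal, the largest one is meant.

How it is judged:
By the outcome, as a careful person would: the job done as asked, in the order asked, and still so for the second after the job is handed in, with the robot touching nothing.
It also fails if it takes over 58 s, if anything falls off the work surface, if the arm or the gripper's body presses on something with over 40 N, if the wrist force passes 120 N, or if a joint passes its speed limit or range.

ROBOT

A 6-joint arm with a two-finger parallel gripper is mounted at the origin on the work surface. World frame = base frame: x ahead of the robot, y to its left, z up, the work surface at z = 0. Lengths are in m, angles in degrees, forces in N, time in s.
With the tool pointing down it reaches from about 0.4 to 0.825 m from the base axis. Payload 7 kg.
Tool frame: the origin (TCP) lies midway between the tips of the shut fingers; the grasp point (between the pads) lies 19 mm behind it; z points along the fingers, y is the line along which they close (so a half turn about z gives the same grasp; the last joint's range is limited). The gripper opens to 88 mm and grips with 3 to 60 N. Pads are 19 mm wide; open, the fingers measure 130 mm over their backs; the gripper's body (78 mm by 193 mm) begins 47 mm behind the grasp point.
Start: joints at [90.533, 20.546, 0.682, 0, -70.136, -16.507], TCP at [0.186, 0.649, 0.227] pointing down, gripper open.
Joint ranges: [-176.03, 176.03], [-82.01, 121.73], [-58.28, 71.71], [-173.87, 95.51], [-174.79, -0.11], [-173.66, 173.66]. Speed limits (degrees/s): [136.94, 136.94, 172.46, 180, 180, 180].

INTERFACE

Orientations are given as [roll, pitch, yaw] about the fixed x, y, z axes, in that order (R = Rz(yaw) Ry(pitch) Rx(roll)).
In Python, from plant import ctrl, viewer, close_job gives the robot as it stands. The module is installed in compiled form; this text tells all that it offers.
- The arm moves only by the tool step_arm, never from a script. Its argument "moves" is a list that holds one entry, the list of rows, each a list of 5 numbers: the shift along the world's x, y, z in cm, then the turn about the world's z in rad, then the finger opening in cm, from 0 to 8.76. In form: [[[tx, ty, tz, twist, grip], ...]]. A call has 1 to 10 rows; each row shifts and turns the commanded pose from where the row before left it; what a row does not reach is not made up. A row lasts 1/10 s, in which the tool goes at most 50 mm and 8.59 degrees, less where a joint would pass 70% of its speed; a pose out of reach is approached as far as the arm can. A call with a gripper value outside its range is refused whole. The fingers move at their own pace and stop on an object; the grip force is fixed at half the most. Time passes only in rows, so rows that do not move let the fingers close. It gives the time, the measured TCP pose, the force, the opening and the grip force at its end, in the units of the state.
- ctrl.get_obs(): the state, without advancing time (a new reading comes with each control period).
- viewer.snapshot(name): name is "scene" or "top"; returns (picture, depth): 420x560x3 uint8, blue, green, red; 420x560 float32, m along the optical axis (not along the pixel's ray), 0 where there is no reading.
- viewer.camera_info(name): a dict with "camera_matrix" (3x3 intrinsics, pixels), "eye" and "orientation" of the camera in the world. Camera axes: x right, y down, z forward; pixel columns grow to the right and rows downward; lengths in m; the calibration is good to about 2 mm. A picture is of the moment at which its call begins. camera_info takes no time and is no camera call.
- close_job(): hands the job in; it is judged then, once.
The state is a dict: "clock": time; "joint_pos": joint angles; "qvel": joint speeds; "tau": joint torques, N m; "tool_pos": TCP position; "orientation": TCP orientation; "force": force on the tool from outside, world axes, zero at the start; "moment": the same for the moment, N m; "opening": finger opening in m; "gripper_force": force on a finger pad.
Only numpy, scipy, OpenCV 4.12 (cv2) and the standard library are available. Lean on these libraries where they do the work, as an engineer would, in place of code of your own. Each camera call takes 0.05 s, during which the arm holds its last target. There are 200 camera calls.

## Working session

There is one attempt and no reset: what is moved stays moved. The work goes in short steps, Python scripts to look and compute and a tool call to move; the robot and the scene stay as the last step left them, time stands still between calls to the robot, and variables do not carry over. Pictures are saved under pics/ and viewed, at most 10 in all, crops included, and the job is handed in when it is done.

Besides the shell and the picture viewer there is one more tool, called by a JSON object that holds its "method" and its "body". step_arm: Moves the arm, as the interface text tells. Its arguments: {"type":"object","properties":{"moves":{"type":"array","items":{"type":"array","items":{"type":"array","items":{"type":"number"}}}}},"required":["moves"]}

```bash
mkdir -p pics; cat > h.py <<'E'
import numpy as np, cv2
from plant import ctrl, viewer, close_job
def snap(n):
    im,d=viewer.snapshot(n); return im,d
def cam(n):
    c=viewer.camera_info(n); return np.array(c["camera_matrix"]),np.array(c["eye"]),c["orientation"]
E
python3 - <<'E'
from h import *
for n in("scene","top"):
    im,d=snap(n); cv2.imwrite(f"pics/{n}0.png",im); np.save(f"{n}0.npy",d); print(viewer.camera_info(n))
o=ctrl.get_obs(); print(o)
E
```

```text
{'camera_matrix': array([[417.26149898,   0.        , 279.89583502],
       [  0.        , 417.26149898, 211.2445089 ],
       [  0.        ,   0.        ,   1.        ]]), 'eye': array([ 1.13269007, -0.10700265,  0.64432177]), 'orientation': array([-133.94505099,    1.09127823,   73.83568301])}
{'camera_matrix': array([[526.69616729,   0.        , 278.55969889],
       [  0.        , 526.69616729, 212.82117507],
       [  0.        ,   0.        ,   1.        ]]), 'eye': array([0.41352513, 0.03921356, 1.25462591]), 'orientation': array([-172.48381309,   -0.67452555,  -88.3993981 ])}
{'clock': 0.1, 'joint_pos': array([ 9.05357149e+01,  2.05883759e+01,  6.40570093e-01, -1.79614325e-02,
       -7.01348408e+01, -1.65070170e+01]), 'qvel': array([-0.00280443, -0.14925181,  0.12188823,  0.02081828, -0.13205548,
        0.01073211]), 'tau': array([-1.02461607e-03, -5.84163022e+01,  2.93754119e+01,  7.01548129e+00,
        1.01761395e-02, -5.39651626e-05]), 'tool_pos': array([0.18563291, 0.64853762, 0.22571562]), 'orientation': array([ 1.79915962e+02, -7.29490389e-03, -1.59774124e+01]), 'force': array([0.28024874, 0.19987459, 0.70141522]), 'moment': array([ 0.01671119, -0.00556286,  0.00462773]), 'gripper_force': 0.0, 'opening': 0.08778120229651316}
```

View pics/top0.png

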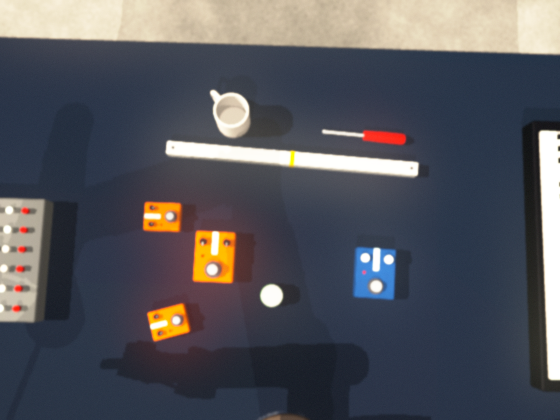

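View pics/scene0.png

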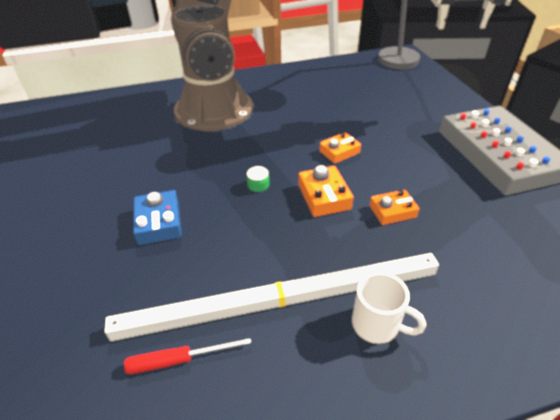

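The top view shows three orange pedals, at (162,217), (169,322) and (214,257). The one at (214,257) is the largest, so it fits the description. The rail's yellow stripe is near (292,158), and the tin is at (271,295). I'll confirm with an enlarged crop.

```bash
python3 - <<'E'
from h import *
im=cv2.imread("pics/top0.png")
a=cv2.resize(im[195:295,135:255],None,fx=5,fy=5,interpolation=cv2.INTER_CUBIC)  # 600x500
cv2.imwrite("pics/c1.png",a)
b=cv2.resize(im[135:180,160:425],None,fx=3,fy=3,interpolation=cv2.INTER_CUBIC)
cv2.imwrite("pics/c2.png",b)
E
```

```text
(no output)
```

View pics/c1.png

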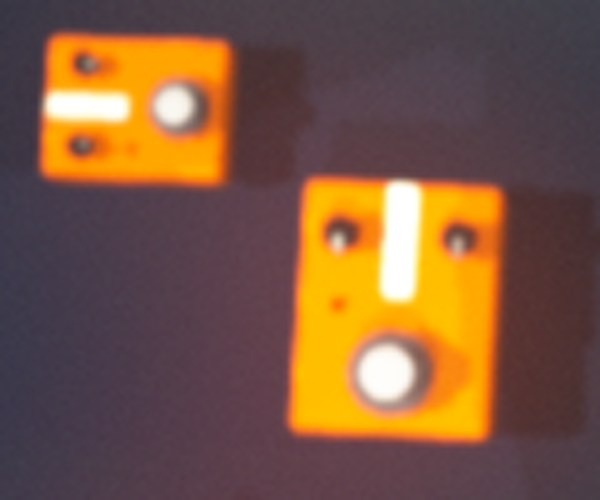

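View pics/c2.png

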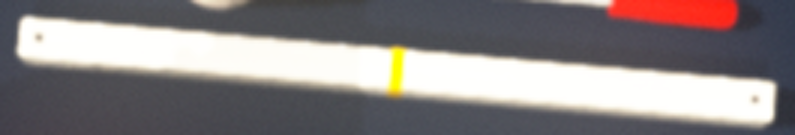

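```bash
cat >> h.py <<'E'
from scipy.spatial.transform import Rotation as R
def world(n,uv,z):
    """pixels to the plane of height z"""
    K,e,o=cam(n); uv=np.atleast_2d(uv).astype(float)
    r=np.c_[uv,np.ones(len(uv))]@np.linalg.inv(K).T@R.from_euler("xyz",o,degrees=True).as_matrix().T
    return (e+r*((z-e[2])/r[:,2])[:,None])[:,:2]
def cloud(n,d):
    K,e,o=cam(n); v,u=np.mgrid[:420,:560]
    p=np.stack([(u-K[0,2])/K[0,0]*d,(v-K[1,2])/K[1,1]*d,d],-1)
    return p@R.from_euler("xyz",o,degrees=True).as_matrix().T+e
def rect(p):
    c,s,a=cv2.minAreaRect(p[:,:2].astype(np.float32)); return np.round(c,4),np.round(s,4),round(a,2)
E
python3 - <<'E'
from h import *
t=world("top",[[196,231],[235.6,232.2],[233.2,283],[193,281.4]],.038)
print("pedal corners",t.round(4), t.mean(0), [np.linalg.norm(t[i]-t[i-1]).round(4) for i in range(4)])
s=world("top",[[(400/5+135),195+185/5],[396/5+135,195+298/5]],.038); print("stripe",s,np.degrees(np.arctan2(*(s[0]-s[1])[::-1])))
print("switch",world("top",[[135+386/5,195+373/5]],.060))
f=lambda a:[[160+x/3,135+y/3] for x,y in a]
r=world("top",f([[398,48],[395,96]]),.03);print("ymark top edges",r)
q=world("top",f([[19,58],[773,124],[22,17],[777,82]]),.03);print("rail corners",q, np.linalg.norm(q[0]-q[1]),np.linalg.norm(q[0]-q[2]),np.degrees(np.arctan2(*(q[0]-q[1])[::-1]))-90)
im=cv2.imread("pics/top0.png");d=np.load("top0.npy");P=cloud("top",d)
h=cv2.cvtColor(im,cv2.COLOR_BGR2HSV)
m=(h[...,0]<22)&(h[...,1]>150)&(h[...,2]>120); m[:,:190]=0;m[:,245:]=0;m[:220]=0;m[295:]=0
p=P[m];print("z",np.percentile(p[:,2],[5,50,95]));print(rect(p[p[:,2]>.03]))
mr=np.zeros_like(m);mr[138:180,163:422]=1
p=P[mr];p=p[(p[:,2]>.022)&(p[:,2]<.036)];print("rail",len(p),rect(p),np.median(p[:,2]))
for n,(u,v) in dict(tin=(271,295),blue=(375,272),mug=(232,115),sm1=(162,217),sm2=(169,322)).items():print(n,P[v,u].round(3))
E
```

```text
pedal corners [[0.5263 0.2193]
 [0.5262 0.1276]
 [0.4095 0.1286]
 [0.4105 0.2205]] [0.46812973 0.17399146] [np.float64(0.1158), np.float64(0.0917), np.float64(0.1167), np.float64(0.0919)]
stripe [[0.5252763  0.17525709]
 [0.47302703 0.17481361]] 0.48630109989094283
switch [[0.438123   0.17537846]]
ymark top edges [[ 7.24988298e-01 -1.40216359e-04]
 [ 6.86020404e-01  1.28253829e-03]]
rail corners [[ 0.70760697  0.29957797]
 [ 0.672553   -0.29844349]
 [ 0.7409702   0.29905979]
 [ 0.7066352  -0.30185777]] 0.5990479533356453 0.03336725659133488 -3.3546435816283804
z [-0.00202259  0.03661401  0.04751541]
(array([0.4692, 0.1295]), array([0.183 , 0.1147]), 88.78)
rail 3263 (array([7.36e-01, 3.00e-04]), array([0.6004, 0.088 ]), 87.18) 0.029316026696514896
tin [0.385 0.041 0.035]
blue [ 0.444 -0.197  0.035]
mug [0.818 0.15  0.003]
sm1 [0.557 0.301 0.031]
sm2 [0.317 0.272 0.027]
```

The crop confirms the pedal at (214,257). Its sides come out at 116 x 92 mm against the stated 115 x 90, with its centre near (0.468, 0.174) and yaw near 0. The rail is turned about -3.4°, and its front face at the mark is near (0.692, 0.001).

The plan is to clasp the footswitch housing without touching the button, slide the pedal home, then press the switch. First I go above it.

{"method": "step_arm", "body": {"moves": [[[2.2, -4.2, 0, 0.028, 8], [2.2, -4.2, 0, 0.028, 8], [2.2, -4.2, 0, 0.028, 8], [2.2, -4.2, 0, 0.028, 8], [2.2, -4.2, 0, 0.028, 8], [2.2, -4.2, 0, 0.028, 8], [2.2, -4.2, 0, 0.028, 8], [2.2, -4.2, 0, 0.028, 8], [2.2, -4.2, 0, 0.028, 8], [2.2, -4.2, 0, 0.028, 8]]]}}

```text
clock: 1.1
tool_pos: [0.406, 0.227, 0.2266]
orientation: [-180.0, -0.0, 0.2]
force: [1.2, 0.3, -0.2]
opening: 0.0801
gripper_force: 0.0
```

{"method": "step_arm", "body": {"moves": [[[1.6, -2.7, -2, 0, 8], [1.6, -2.7, -2, 0, 8], [0, 0, -3, 0, 7], [0, 0, -3, 0, 7], [0, 0, 0, 0, 7], [0, 0, 0, 0, 7]]]}}

```text
clock: 1.7
tool_pos: [0.4378, 0.1748, 0.1269]
orientation: [179.9, 0.0, 0.1]
force: [0.8, 0.4, 0.6]
opening: 0.0701
gripper_force: 0.0
```

{"method": "step_arm", "body": {"moves": [[[0, 0, -3, 0, 7], [0, 0, -2.5, 0, 7], [0, 0, 0, 0, 7], [0, 0, 0, 0, 7]]]}}

```text
clock: 2.1
tool_pos: [0.4385, 0.1757, 0.0731]
orientation: [-180.0, -0.1, 0.1]
force: [-0.3, -0.6, 0.7]
opening: 0.0697
gripper_force: 0.0
```

```bash
python3 - <<'E'
from h import *
im,d=snap("scene"); cv2.imwrite("pics/s1.png",cv2.resize(im[100:240,240:430],None,fx=4,fy=4,interpolation=cv2.INTER_CUBIC))
E
```

```text
(no output)
```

View pics/s1.png

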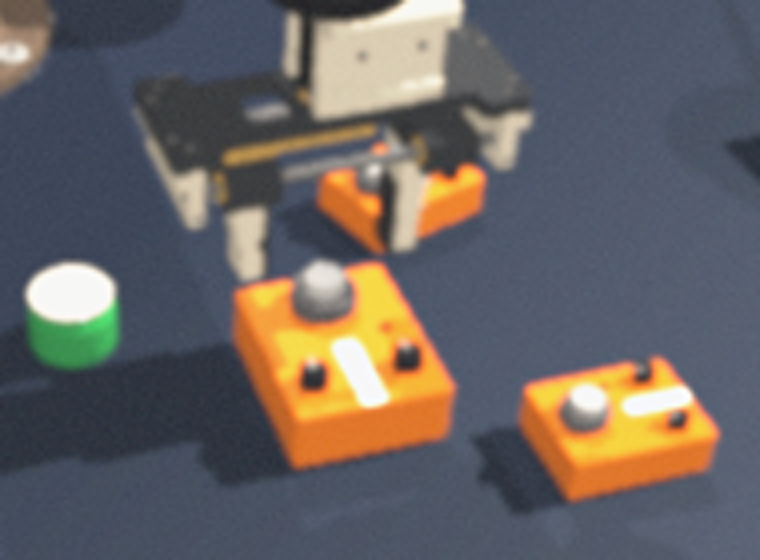

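The crop shows the fingertips at (248,275) and (402,248), straddling the steel button at (322,285). I'll check this by projecting into the image.

```bash
python3 - <<'E'
from h import *
K,e,o=cam("scene");M=R.from_euler("xyz",o,degrees=True).as_matrix()
for p in [(.438,.175,.060),(.438,.175,.05),(.4385,.1757,.0731),(.4685,.175,.038),(.5258,.2195,.038),(.5258,.1295,.038)]:
    c=M.T@(np.array(p)-e);u=K@c/c[2];print(p,(u[:2]-[240,100])*4)
E
```

```text
(0.438, 0.175, 0.06) [316.62671674 271.32534547]
(0.438, 0.175, 0.05) [315.81286058 285.26636671]
(0.4385, 0.1757, 0.0731) [319.20085828 253.03873211]
(0.4685, 0.175, 0.038) [333.51943165 334.54751499]
(0.5258, 0.2195, 0.038) [447.93144526 383.86173244]
(0.5258, 0.1295, 0.038) [290.80135616 417.64508869]
```

The tips and the switch agree, apart from a shared calibration offset. Next I go down around the housing and close.

{"method": "step_arm", "body": {"moves": [[[0, 0, -1.6, 0, 6], [0, 0, -1.0, 0, 6], [0, 0, -0.4, 0, 6], [0, 0, 0, 0, 6], [0, 0, 0, 0, 6]]]}}

```text
clock: 2.65
tool_pos: [0.4381, 0.1752, 0.0421]
orientation: [-180.0, -0.0, 0.1]
force: [0.2, -0.2, 0.1]
opening: 0.0598
gripper_force: 0.0
```

{"method": "step_arm", "body": {"moves": [[[0, 0, 0, 0, 5], [0, 0, 0, 0, 4.4], [0, 0, 0, 0, 4.0], [0, 0, 0, 0, 3.8], [0, 0, 0, 0, 3.6], [0, 0, 0, 0, 3.6]]]}}

```text
clock: 3.25
tool_pos: [0.4381, 0.1755, 0.0419]
orientation: [-179.9, -0.0, 0.1]
force: [-2.3, 4.2, 3.2]
opening: 0.0387
gripper_force: 30.0
```

{"method": "step_arm", "body": {"moves": [[[0.3, 0, 0, 0, 3.6], [0.7, 0, 0, 0, 3.6], [1, 0, 0, 0, 3.6], [1, -0.5, 0, 0, 3.6], [1, -1, 0, 0, 3.6], [1, -1, 0, 0, 3.6], [1, -1, 0, 0, 3.6], [1, -1, 0, 0, 3.6], [0.5, -0.5, 0, 0, 3.6], [0, 0, 0, 0, 3.6]]]}}

```text
clock: 4.25
tool_pos: [0.5133, 0.1241, 0.0419]
orientation: [180.0, -0.0, 0.1]
force: [1.3, -1.4, 4.4]
opening: 0.0385
gripper_force: 30.0
```

{"method": "step_arm", "body": {"moves": [[[0.3, -0.6, 0, -0.01, 3.6], [0.8, -1.3, 0, -0.01, 3.6], [1, -1.5, 0, -0.01, 3.6], [1, -1.5, 0, -0.01, 3.6], [1, -1.5, 0, -0.01, 3.6], [1, -1.5, 0, -0.01, 3.6], [1, -1.5, 0, 0, 3.6], [0.8, -1.2, 0, 0, 3.6], [0.4, -0.6, 0, 0, 3.6], [0.2, -0.4, 0, 0, 3.6]]]}}

```text
clock: 5.25
tool_pos: [0.5877, 0.0089, 0.0418]
orientation: [-180.0, 0.0, -3.4]
force: [-3.5, 7.2, 7.4]
opening: 0.0387
gripper_force: 30.0
```

```bash
python3 - <<'E'
from h import *
im,d=snap("top"); cv2.imwrite("pics/top1.png",im); cv2.imwrite("pics/t1.png",cv2.resize(im[135:255,220:370],None,fx=5,fy=5,interpolation=cv2.INTER_CUBIC))
o=ctrl.get_obs();print(o["tool_pos"],o["orientation"],o["force"])
E
```

```text
[0.58794769 0.0085314  0.04187363] [-1.79987354e+02  7.99472735e-03 -3.37950094e+00] [-0.83264701  1.68055482  6.66747152]
```

View pics/t1.png

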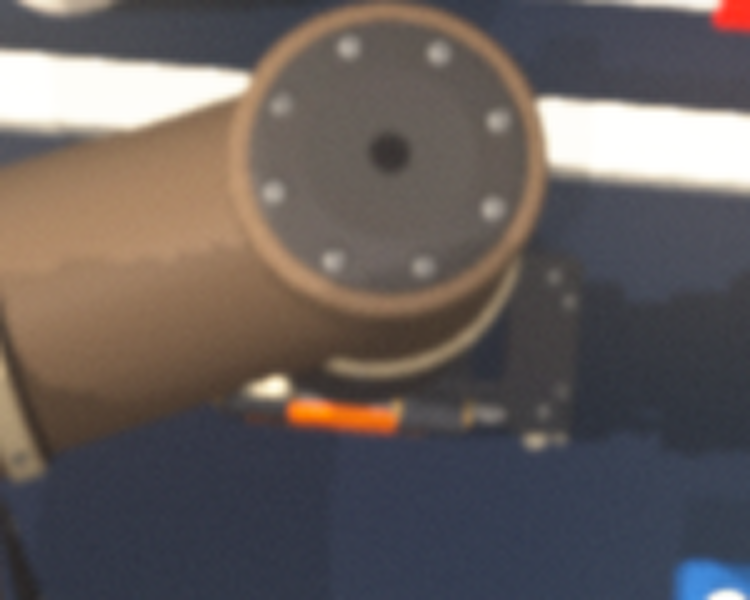

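The top view is blocked by the arm, so I'll use the scene camera.

```bash
python3 - <<'E'
from h import *
im,d=snap("scene"); cv2.imwrite("pics/scene1.png",im); cv2.imwrite("pics/s2.png",cv2.resize(im[195:320,210:350],None,fx=4.8,fy=4.8,interpolation=cv2.INTER_CUBIC))
E
```

```text
(no output)
```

View pics/s2.png

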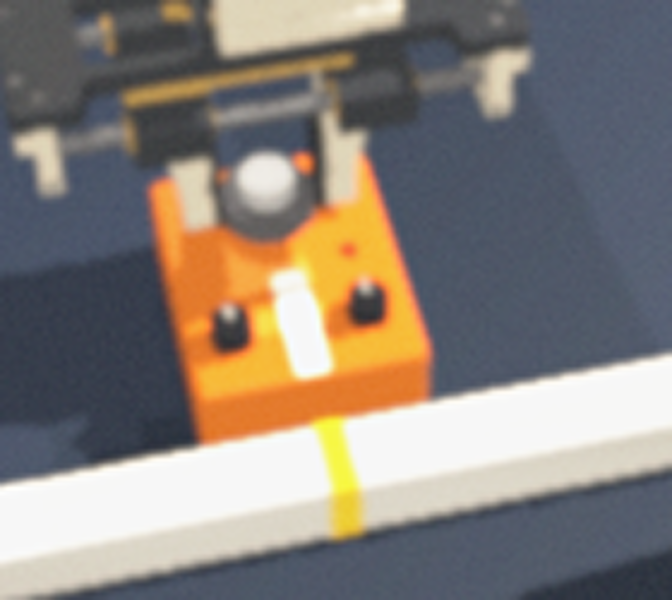

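The crop shows the pedal gripped and a little short of the rail. The white stripe runs (290,275) to (310,375), the yellow one on the rail top runs (330,425) to (350,487), and the pedal's back top edge runs (197,400) to (430,352).

```bash
python3 - <<'E'
from h import *
f=lambda a:[[210+x/4.8,195+y/4.8] for x,y in a]
w=world("scene",f([[290,275],[310,375],[197,400],[430,352]]),.038)
y=world("scene",f([[330,425],[350,487],[20,485],[650,360]]),.03)
print(w.round(4));print(y.round(4))
a=np.degrees(np.arctan2(*(y[3]-y[2])[::-1]))-90;print("rail yaw",a,"pedal yaw",np.degrees(np.arctan2(*(w[3]-w[2])[::-1]))-90)
x=np.array([np.cos(np.radians(-3.35)),np.sin(np.radians(-3.35))]);n=np.array([-x[1],x[0]])
print("white end lat/along",(w-y[0])@n,(w-y[0])@x,"yellow back",(y[1]-y[0])@n)
E
```

```text
[[ 0.6278  0.0085]
 [ 0.6778  0.0028]
 [ 0.6767 -0.0409]
 [ 0.6806  0.0496]]
[[ 0.6965  0.0051]
 [ 0.7252  0.0044]
 [ 0.6892 -0.111 ]
 [ 0.7031  0.1312]]
rail yaw -3.2883606130322818 pedal yaw -2.511409623449069
white end lat/along [-0.00057339 -0.00340128 -0.04704158  0.04346085] [-0.06877638 -0.01856045 -0.01713036 -0.01845507] yellow back 0.0010191860534050834
```

The pedal is about 17 mm short and close to lined up. I'll advance to contact.

{"method": "step_arm", "body": {"moves": [[[0.3, -0.02, 0, 0, 3.6], [0.4, -0.02, 0, 0, 3.6], [0.3, -0.02, 0, 0, 3.6], [0.2, -0.01, 0, 0, 3.6], [0.1, -0.01, 0, 0, 3.6], [0.1, 0, 0, 0, 3.6], [0, 0, 0, 0, 3.6]]]}}

```text
clock: 6.05
tool_pos: [0.5972, 0.0068, 0.0417]
orientation: [179.9, 0.4, -3.4]
force: [-15.5, 2.0, 18.8]
opening: 0.0388
gripper_force: 30.0
```

{"method": "step_arm", "body": {"moves": [[[0.1, 0, 0, 0, 3.6], [0.1, 0, 0, 0, 3.6], [0, 0, 0, 0, 3.6]]]}}

```text
clock: 6.35
tool_pos: [0.5993, 0.0067, 0.0417]
orientation: [179.9, 0.4, -3.4]
force: [-14.9, 1.8, 18.8]
opening: 0.0387
gripper_force: 30.0
```

```bash
python3 - <<'E'
from h import *
im,d=snap("scene"); cv2.imwrite("pics/s3.png",cv2.resize(im[195:320,210:350],None,fx=4.8,fy=4.8,interpolation=cv2.INTER_CUBIC))
E
```

```text
(no output)
```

View pics/s3.png

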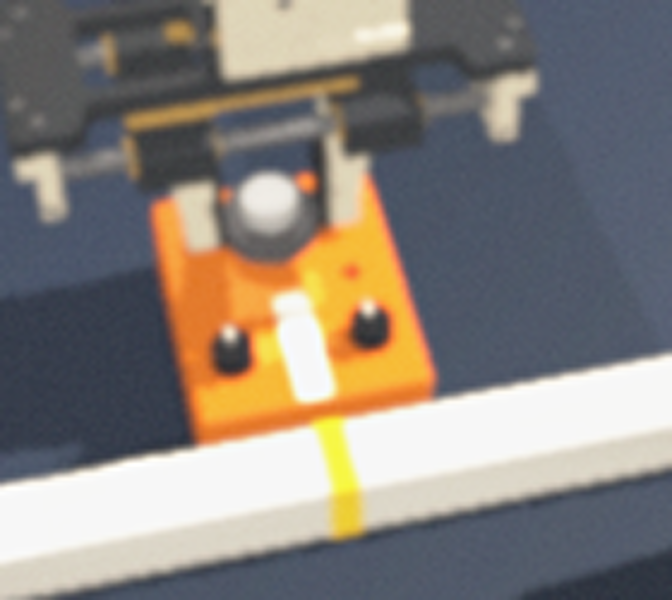

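The pedal is moving with the gripper, and its back top edge, (197,418) to (435,375), still shows a gap of some mm. The downward load is raising friction, so I'll ease z slightly and continue.

{"method": "step_arm", "body": {"moves": [[[0, 0, 0.02, 0, 3.6], [0, 0, 0, 0, 3.6]]]}}

```text
clock: 6.6
tool_pos: [0.5993, 0.0067, 0.0418]
orientation: [179.9, 0.4, -3.4]
force: [-13.9, 1.4, 16.8]
opening: 0.0389
gripper_force: 30.0
```

```bash
python3 - <<'E'
from h import *
f=lambda a:[[210+x/4.8,195+y/4.8] for x,y in a]
w=world("scene",f([[291,298],[316,400],[196,418],[435,375]]),.038)
y=world("scene",f([[328,422],[350,487],[20,485],[650,360]]),.03)
x=np.array([np.cos(np.radians(-3.35)),np.sin(np.radians(-3.35))]);n=np.array([-x[1],x[0]])
print(w.round(4),"lat",((w-y[0])@n).round(4),"along",((w-y[0])@x).round(4),"yellow back",(y[1]-y[0])@n)
E
```

```text
[[ 0.6393  0.0058]
 [ 0.6897  0.0018]
 [ 0.6846 -0.0431]
 [ 0.6916  0.048 ]] lat [-0.0022 -0.0033 -0.0484  0.0429] along [-0.0556 -0.0051 -0.0075 -0.0059] yellow back 0.0014465065641872592
```

The pedal sits about 3 mm to the -y side with about 6 mm still to go. I'll correct both and take some load off.

{"method": "step_arm", "body": {"moves": [[[0, 0, 0.05, 0, 3.6], [0, 0, 0.04, 0, 3.6], [0.1, 0.1, 0, 0, 3.6], [0.1, 0.1, 0, 0, 3.6], [0.1, 0.1, 0, 0, 3.6], [0, 0, 0, 0, 3.6]]]}}

```text
clock: 7.2
tool_pos: [0.6049, 0.0098, 0.0419]
orientation: [179.9, 0.2, -3.4]
force: [-5.2, -5.4, 2.0]
opening: 0.0389
gripper_force: 30.0
```

{"method": "step_arm", "body": {"moves": [[[0.1, 0, 0, 0, 3.6], [0.1, 0, 0, 0, 3.6], [0.0, 0, 0, 0, 3.6]]]}}

```text
clock: 7.5
tool_pos: [0.605, 0.0097, 0.0419]
orientation: [179.9, 0.4, -3.4]
force: [-13.2, -3.6, 7.5]
opening: 0.0388
gripper_force: 30.0
```

The TCP has stopped at 0.605 under 13 N, so the pedal is against the rail. I'll release, rise and clear the view.

{"method": "step_arm", "body": {"moves": [[[-0.1, 0, 0, 0, 4.4], [0, 0, 0, 0, 5], [0, 0, 0, 0, 6], [0, 0, 2, 0, 6], [0, 0, 4, 0, 6], [0, 0, 4, 0, 6], [-1, 4, 2, 0, 6], [-1, 4.5, 0, 0, 5], [-1, 4.5, 0, 0, 4], [-1, 4.5, 0, 0, 3]]]}}

```text
clock: 8.5
tool_pos: [0.5679, 0.1882, 0.1635]
orientation: [-179.9, -0.1, -3.4]
force: [0.5, 0.4, -0.2]
opening: 0.042
gripper_force: 0.0
```

{"method": "step_arm", "body": {"moves": [[[-1, 4.5, 0, 0, 2], [-1, 4.5, 0, 0, 1], [-1, 4.5, 0, 0, 0], [0, 0, 0, 0, 0]]]}}

```text
clock: 8.9
tool_pos: [0.5373, 0.3267, 0.1627]
orientation: [-179.9, -0.1, -3.1]
force: [-0.5, -0.3, -0.9]
opening: 0.0095
gripper_force: 0.0
```

```bash
python3 - <<'E'
from h import *
im,d=snap("top"); cv2.imwrite("pics/top2.png",im); cv2.imwrite("pics/t2.png",cv2.resize(im[140:225,235:345],None,fx=7,fy=7,interpolation=cv2.INTER_CUBIC))
E
```

```text
(no output)
```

View pics/t2.png

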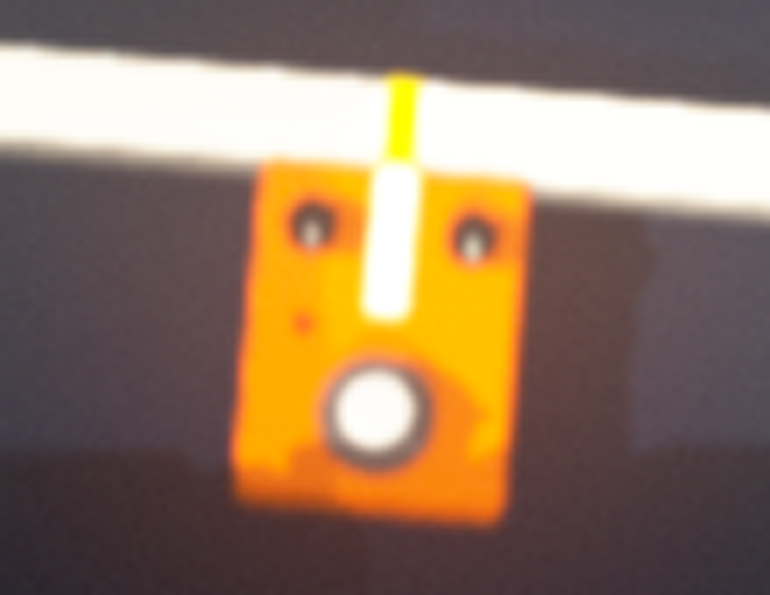

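The top crop shows the pedal square against the rail: white stripe from (396,165) to (387,318), yellow from (405,78) to (400,155). I'll check this numerically with sub-pixel stripe centres.

```bash
python3 - <<'E'
from h import *
im=cv2.imread("pics/top2.png").astype(float); b,g,r=im[...,0],im[...,1],im[...,2]
# white stripe: blue weight inside orange; yellow: lack of blue inside rail
W=[];Y=[]
for v in range(166,184):
    w=np.clip(b[v,281:303]-60,0,None); W.append([(w*np.arange(281,303)).sum()/w.sum(),v])
for v in range(153,162):
    w=np.clip(200-b[v,285:301],0,None); Y.append([(w*np.arange(285,301)).sum()/w.sum(),v])
W=world("top",W,.038);Y=world("top",Y,.03)
x=np.array([np.cos(np.radians(-3.35)),np.sin(np.radians(-3.35))]);n=np.array([-x[1],x[0]])
o=Y.mean(0)
print("yellow",((Y-o)@n*1e3).round(1),o);print("white",((W-o)@n*1e3).round(1),((W-o)@x*1e3).round(1))
f=lambda a:[[235+x/7,140+y/7] for x,y in a]
c=world("top",f([[260,163],[531,183],[503,523],[236,500]]),.038);print(c.round(4));d=c[0]-c[1];print("back edge yaw",np.degrees(np.arctan2(*d[::-1]))-90,"sides",[np.degrees(np.arctan2(*(p-q)[::-1])).round(2) for p,q in((c[0],c[3]),(c[1],c[2]))], np.linalg.norm(d))
k=world("top",f([[0,45],[770,108]]),.03);d=k[0]-k[1];print("rail back edge yaw",np.degrees(np.arctan2(*d[::-1]))-90, "pedal back edge along",(c[:2]-k[0])@x)
print("switch",world("top",f([[375,411]]),.06))
E
```

```text
yellow [ 0.1  0.   0.1  0.1  0.1 -0.  -0.1 -0.1 -0.1] [0.71031543 0.00126252]
white [ 0.2  0.2  0.2  0.3  0.4  0.2 -0.1 -1.  -2.3 -3.2 -2.8 -1.3  0.2  0.2
  0.3  0.3  0.3  0.1] [-23.8 -26.2 -28.6 -31.  -33.4 -35.8 -38.2 -40.5 -42.8 -45.2 -47.6 -50.1
 -52.7 -55.1 -57.5 -59.9 -62.3 -64.7]
[[ 0.6918  0.0478]
 [ 0.6877 -0.0437]
 [ 0.5719 -0.0367]
 [ 0.577   0.0524]]
back edge yaw -2.5562637771671604 sides [np.float64(-2.3), np.float64(-3.47)] 0.0915876242859983
rail back edge yaw -3.020925105689372 pedal back edge along [-0.03481294 -0.03354419]
switch [[0.60483014 0.00748559]]
```

The stripes agree to 0.3 mm and the pedal is parallel within measuring error. A gentle two-finger nudge on the front face will make sure it is flush and square.

{"method": "step_arm", "body": {"moves": [[[0.1, -4.5, 0, 0, 4], [0.1, -4.5, 0, 0, 4], [0.1, -4.5, 0, 0, 4], [0.1, -4.5, 0, 0, 4], [0.1, -4.5, 0, 0, 4], [0.1, -4.5, 0, 0, 4], [0.1, -4.5, 0, 0, 4], [0, 0, 0, 0, 4], [0, 0, 0, 0, 4]]]}}

```text
clock: 9.85
tool_pos: [0.5449, 0.0043, 0.1629]
orientation: [-180.0, -0.0, -3.6]
force: [0.0, -0.0, -0.1]
opening: 0.0403
gripper_force: 0.0
```

{"method": "step_arm", "body": {"moves": [[[-0.2, 0.6, -3, 0.003, 4], [0, 0, -4, 0, 4], [0, 0, -4, 0, 4], [0, 0, -3, 0, 4], [0, 0, -0.4, 0, 4], [0, 0, 0, 0, 4]]]}}

```text
clock: 10.45
tool_pos: [0.5428, 0.0126, 0.0184]
orientation: [180.0, 0.1, -3.1]
force: [0.6, 0.3, 0.8]
opening: 0.0397
gripper_force: 0.0
```

{"method": "step_arm", "body": {"moves": [[[0.7, -0.04, 0, 0, 4], [0.6, -0.04, 0, 0, 4], [0.4, -0.02, 0, 0, 4], [0.3, -0.02, 0, 0, 4], [0, 0, 0, 0, 4]]]}}

```text
clock: 10.95
tool_pos: [0.5635, 0.0109, 0.0191]
orientation: [-180.0, -0.1, -3.2]
force: [0.5, -0.3, -0.2]
opening: 0.04
gripper_force: 0.0
```

{"method": "step_arm", "body": {"moves": [[[0.15, 0, 0, 0, 4], [0.15, 0, 0, 0, 4], [0.1, 0, 0, 0, 4], [0, 0, 0, 0, 4]]]}}

```text
clock: 11.35
tool_pos: [0.5668, 0.0109, 0.0186]
orientation: [180.0, 0.0, -3.2]
force: [0.4, -0.2, -1.3]
opening: 0.0395
gripper_force: 0.0
```

{"method": "step_arm", "body": {"moves": [[[0.1, 0, 0, 0, 4], [0.1, 0, 0, 0, 4], [0.1, 0, 0, 0, 4], [0, 0, 0, 0, 4]]]}}

```text
clock: 11.75
tool_pos: [0.5676, 0.0106, 0.0182]
orientation: [180.0, 0.2, -3.2]
force: [-7.9, 1.3, 4.8]
opening: 0.0401
gripper_force: 3.8
```

{"method": "step_arm", "body": {"moves": [[[0.1, 0, 0, 0, 4], [0, 0, 0, 0, 4]]]}}

```text
clock: 11.95
tool_pos: [0.5676, 0.0105, 0.0181]
orientation: [179.9, 0.3, -3.3]
force: [-11.4, 3.6, 8.0]
opening: 0.04
gripper_force: 5.4
```

{"method": "step_arm", "body": {"moves": [[[-0.6, 0, 0, 0, 4], [-1.5, 0, 0, 0, 4], [0, 0, 2, 0, 4], [0, 0, 4, 0, 3], [0, 0, 3, 0, 2], [2.5, -0.1, 0, 0, 1], [3, -0.1, 0, 0, 0], [0, 0, 0, 0, 0], [0, 0, 0, 0, 0]]]}}

```text
clock: 12.85
tool_pos: [0.6048, 0.0088, 0.1082]
orientation: [180.0, 0.0, -3.2]
force: [-0.6, 0.2, -0.1]
opening: 0.0015
gripper_force: 0.0
```

The pedal did not move under an 11 N push, so it is flush. Now I press the footswitch.

{"method": "step_arm", "body": {"moves": [[[0, -0.05, -2, 0, 0], [0, 0, -2, 0, 0], [0, 0, -0.5, 0, 0], [0, 0, 0, 0, 0]]]}}

```text
clock: 13.25
tool_pos: [0.6037, 0.0082, 0.063]
orientation: [180.0, 0.1, -3.2]
force: [-0.4, -1.0, -0.0]
opening: 0.0004
gripper_force: 0.0
```

{"method": "step_arm", "body": {"moves": [[[0, 0, -0.2, 0, 0], [0, 0, -0.2, 0, 0], [0, 0, -0.2, 0, 0], [0, 0, -0.2, 0, 0], [0, 0, 0, 0, 0]]]}}

```text
clock: 13.75
tool_pos: [0.6053, 0.0086, 0.0561]
orientation: [-180.0, -0.1, -3.2]
force: [0.1, 0.5, 4.0]
opening: 0.0008
gripper_force: 1.9
```

{"method": "step_arm", "body": {"moves": [[[0, 0, -0.1, 0, 0], [0, 0, -0.1, 0, 0], [0, 0, -0.1, 0, 0], [0, 0, 0, 0, 0], [0, 0, 0, 0, 0]]]}}

```text
clock: 14.25
tool_pos: [0.6054, 0.0086, 0.0541]
orientation: [-180.0, -0.1, -3.2]
force: [-3.4, 1.4, 13.7]
opening: 0.0002
gripper_force: 7.0
```

The button bottomed at z = 54 mm under 13.7 N, where 5 N is enough. I'll let it go and check.

{"method": "step_arm", "body": {"moves": [[[0, 0, 0.5, 0, 0], [0, 0, 1, 0, 0], [0, 0, 3, 0, 0], [0, 0, 4, 0, 0], [0, 0, 3, 0, 0], [-1, 4.5, 0, 0, 0], [-1, 4.5, 0, 0, 0], [-1, 4.5, 0, 0, 0], [-1, 4.5, 0, 0, 0], [-1, 4.5, 0, 0, 0]]]}}

```text
clock: 15.25
tool_pos: [0.5536, 0.2346, 0.1677]
orientation: [180.0, 0.1, -3.2]
force: [1.1, 0.1, 0.1]
opening: 0.0005
gripper_force: 0.0
```

{"method": "step_arm", "body": {"moves": [[[-1, 4.5, 0, 0, 0], [-1, 4.5, 0, 0, 0], [0, 0, 0, 0, 0], [0, 0, 0, 0, 0]]]}}

```text
clock: 15.65
tool_pos: [0.5338, 0.324, 0.1671]
orientation: [179.9, 0.1, -3.1]
force: [0.2, -0.8, 0.8]
opening: 0.0005
gripper_force: 0.0
```

```bash
python3 - <<'E'
from h import *
im,d=snap("top"); old=cv2.imread("pics/top2.png"); cv2.imwrite("pics/top3.png",im)
cv2.imwrite("pics/t3.png",cv2.resize(im[90:340,140:430],None,fx=2.6,fy=2.6,interpolation=cv2.INTER_CUBIC)[:600])
b=im.astype(float)[...,0];W=[];Y=[]
for v in list(range(166,171))+list(range(178,183)):
    w=np.clip(b[v,281:303]-60,0,None); W.append([(w*np.arange(281,303)).sum()/w.sum(),v])
for v in range(153,162):
    w=np.clip(200-b[v,285:301],0,None); Y.append([(w*np.arange(285,301)).sum()/w.sum(),v])
W=world("top",W,.038);Y=world("top",Y,.03);n=np.array([np.sin(np.radians(3.35)),np.cos(np.radians(3.35))])
print(((W-Y.mean(0))@n*1e3).round(1)); print(ctrl.get_obs()["clock"])
E
```

```text
[0.3 0.2 0.3 0.4 0.5 0.2 0.2 0.2 0.2 0.2]
15.7
```

View pics/t3.png

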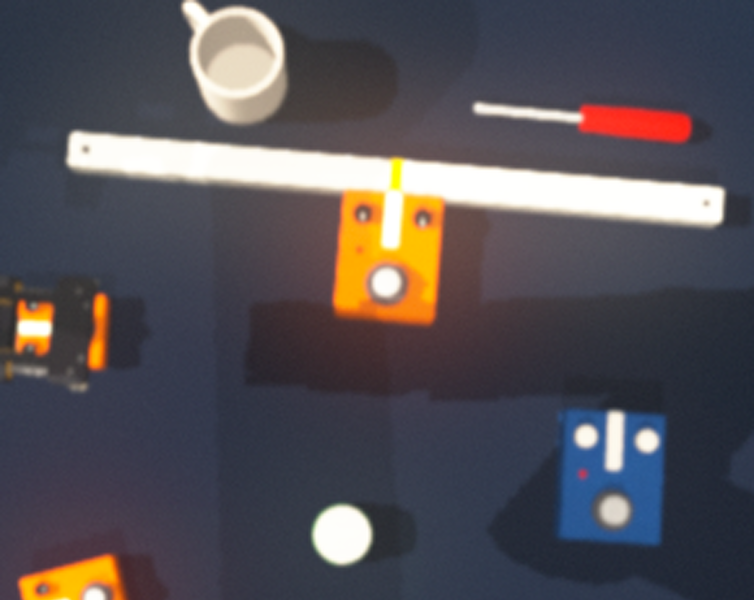

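The pedal sits square at (388,258) with its stripe in line with the yellow mark at (396,172). The mug, screwdriver, tin and blue pedal are undisturbed, and the robot touches nothing.

```bash
python3 -c "
from plant import close_job
print(close_job())"
```

```text
the job is handed in; nothing more can be done
None
```

The orange pedal is flush and square against the rail with its stripe within about 0.3 mm of the yellow mark; the footswitch was then pressed fully down and released, nothing else was moved, and the job was handed in at about 16 s.

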